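# Brush out the large canister and close it with its own lid

### The arm

A 6-joint arm with a two-finger parallel gripper is mounted at the origin on a cart in front of the work surface, level with it; the furniture and walls round the work are solid. World frame = base frame: x ahead of the robot, y to its left, z up, the work surface at z = 0. Lengths are in m, angles in rad, forces in N, time in s.
With the tool pointing down it reaches from about 0.325 to 0.925 m from the base axis. Payload 3.1 kg.
Tool frame: the origin (TCP) lies on the centre line of the jaws, within the pads' length; the fingertips stand 22 mm ahead of it and the grasp point (between the pads) lies 3 mm ahead of it; z points along the fingers, y is the line along which they close (so a half turn about z gives the same grasp; the last joint's range is limited). The gripper opens to 85 mm and grips with 20 to 120 N. Pads are 22 mm wide; open, the fingers measure 114 mm over their backs; the gripper's body (76 mm by 85 mm) begins 54 mm behind the grasp point. The pads swing forward as they close: fully open they stand 13 mm farther back than shut.
Start: joints at [1.014, 0.217, 1.613, -0, 1.311, -0.112], TCP at [0.269, 0.564, 0.253] pointing down, gripper open.
Joint ranges: [-2.75, 2.75], [-0.78, 2.1], [0.31, 2.55], [-1.13, 4.27], [0.13, 2.63], [-2.58, 2.58]. Speed limits (rad/s): [2.79, 2.79, 3.14, 3.14, 3.14, 3.14].

### API

Orientations are given as a 3x3 rotation matrix whose columns are the frame's x, y, z axes.
In Python, from bench import arm gives the robot as it stands.
- The arm moves only by the shell command python3 -m creep 'ROWS'. ROWS is JSON, a list of rows, each an object with "linear": the shift along the tool's x, y, z in m, a list of three; "rotation": the turn, a rotation vector about the tool's x, y, z in rad, a list of three; "hand": the opening, from -1 (shut) to 1 (fully open). In form: [{"linear": [x, y, z], "rotation": [ax, ay, az], "hand": hand}, ...]. A call has 1 to 20 rows; each row is the pose to reach, as a shift and turn from the pose commanded when the call began, along the tool's axes at that moment; what a row does not reach only later rows make up. A row lasts 1/8 s, in which the tool goes at most 62.5 mm and 10.7 degrees, less where a joint would pass 70% of its speed; a pose out of reach is approached as far as the arm can. A call with a gripper value outside its range is refused whole. The fingers move at their own pace and stop on an object; the grip force is fixed at half the most. Time passes only in rows, so rows that repeat a pose let the fingers close. It gives the time, the measured TCP pose, the force, the opening and the grip force at its end, in the units of the state.
- arm.state(): the state, without advancing time (a new reading comes with each control period).
- arm.camera(name): name is "side" or "top"; returns the picture (480x640x3 uint8, blue, green, red); there is no depth.
- arm.camera_params(name): a dict with "intrinsics" (3x3 intrinsics, pixels), "R" (3x3) and "t" (3): a world point X has camera coordinates R X + t. Camera axes: x right, y down, z forward; pixel columns grow to the right and rows downward; lengths in m; the calibration is good to about 2 mm. A picture is of the moment at which its call begins. camera_params takes no time and is no camera call.
- arm.finish_job(): hands the job in; it is judged then, once.
The state is a dict: "time": time; "joint_positions": joint angles; "dq": joint speeds; "joint_efforts": joint torques, N m; "tool_pos": TCP position; "orientation": TCP orientation; "ft_force": force on the tool from outside, world axes, zero at the start; "ft_torque": the same for the moment, N m; "finger_gap": finger opening in m; "finger_force": force on a finger pad.
Only numpy, scipy, OpenCV 4.12 (cv2) and the standard library are available. Lean on these libraries where they do the work, as an engineer would, in place of code of your own. Each camera call takes 0.05 s, during which the arm holds its last target. There are 200 camera calls.

### The job

Scrub out the larger steel canister with the bottle brush: push the bristles right down to the bottom and draw them back up to the rim, three times over. Then stand the brush back in its white holder and close the larger canister with the lid that fits it, seated flat on the rim. Leave the canister standing where it is, and leave the small canister and the small lid alone.

Things in the scene. Friction and masses are not known exactly. Their poses are not given: they have to be found in the camera images.
- brush: bottle brush standing upright, head down, in the holder; 215 mm long. Origin: centre of the lower end of the bristle head; z runs along the brush to the handle. White round bristle head 46 mm wide, z = 0 to 50 mm (flat end); steel stem 6 mm thick; black round handle 20 mm wide, z = 114 to 215 mm: grip from above at about z = 170 mm.
- holder: white ceramic open cup that holds the brush, fixed to the table; outer diameter 66 mm, height 70 mm, inner diameter 56 mm. Origin: centre of its underside; inner floor at z = 6 mm.
- canister: the larger open steel canister, loose, upright, 0.4 kg; outer diameter 76 mm, height (rim) 100 mm, wall 4 mm, inner diameter 68 mm. Origin: centre of its underside; inner floor at z = 4 mm, z up.
- small_canister: the small open steel canister (bystander), outer diameter 56 mm, height 75 mm. Origin: centre of its underside.
- wide_lid: the larger lid, lying right way up on the table: steel disc 78 mm in diameter, 4 mm thick (z = 8 to 12 mm), under it a white plug 60 mm in diameter and 8 mm deep that goes inside the rim, on top a black round knob 20 mm in diameter (z = 12 to 38 mm) to grip from above. Origin: centre of the plug's underside, z up; when seated, 92 mm above the large canister's origin.
- narrow_lid: the small lid (bystander), same form: disc 58 mm in diameter, plug 40 mm, same black knob. Origin: centre of the underside of the plug.
Mind the look-alikes: they are no part of the job. Leave any green look-alike of the brush alone. What is shaped like the wide_lid but turquoise is not meant.

How it is judged:
On the way, in this order (a step that is already met when the one before it is completed fails the run):
1. first stroke: the bristle head is down at the bottom inside the large canister (within 12 mm of its inner floor) (horizontal distance between brush and canister below 0.02 m and z of brush in the frame of canister between 0 and 0.016 m), for 0.05 s.
2. first stroke: the head is drawn up inside the large canister, its lower end at least 38 mm above the inner floor but still below the rim (horizontal distance between brush and canister below 0.02 m and z of brush in the frame of canister between 0.042 and 0.098 m), for 0.05 s.
3. second stroke: the bristle head is down at the bottom inside the large canister (within 12 mm of its inner floor) (all of step 1), for 0.05 s.
4. second stroke: the head is drawn up inside the large canister, its lower end at least 38 mm above the inner floor but still below the rim (all of step 2), for 0.05 s.
5. third stroke: the bristle head is down at the bottom inside the large canister (within 12 mm of its inner floor) (all of step 3), for 0.05 s.
6. third stroke: the head is drawn up inside the large canister, its lower end at least 38 mm above the inner floor but still below the rim (all of step 4), for 0.05 s.
At the end, for the whole second after the job is handed in: Brush at rest, head down, on the floor of its holder (within 12 mm of its axis, 8 mm of its floor); larger lid at rest on the large canister, plug in, disc flat on the rim (3 mm, 8 mm off centre, 0.06 rad); that canister upright on the table within 40 mm of its start (horizontal distance between brush and holder below 0.012 m and z of brush in the frame of holder below 0.014 m and angle between brush's own z axis and vertical below 0.35 rad and linear speed of each of brush, wide_lid below 0.02 m/s and horizontal distance between wide_lid and canister below 0.008 m and z of wide_lid in the frame of canister between 0.088 and 0.095 m and angle between the z axis of wide_lid and the z axis of canister, either way round below 0.06 rad and angle between wide_lid's own z axis and vertical below 0.2 rad and angle between canister's own z axis and vertical below 0.06 rad and height (world z) of canister below 0.01 m and distance of canister from where it was at the start of the episode below 0.04 m); the robot touches nothing.
It fails at once if the large canister is tipped (more than 0.3 rad) or pushed more than 40 mm (angle between canister's own z axis and vertical above 0.3 rad or distance of canister from where it was at the start of the episode above 0.04 m).
It fails at once if the small canister is moved more than 20 mm (distance of small_canister from where it was at the start of the episode above 0.02 m).
It fails at once if the small lid is moved more than 20 mm (distance of narrow_lid from where it was at the start of the episode above 0.02 m).
It fails at once if the brush is dropped and lies on the table (height (world z) of brush below 0.03 m and angle between brush's own z axis and vertical above 1.2 rad).
It also fails if it takes over 72 s, if anything falls off the work surface, if the arm or the gripper's body presses on something with over 40 N, if the wrist force passes 120 N, or if a joint passes its speed limit or range.

## Working session

There is one attempt and no reset: what is moved stays moved. The work goes in short steps, Python scripts to look and compute and a shell command to move; the robot and the scene stay as the last step left them, time stands still between calls to the robot, and variables do not carry over. Pictures are saved under pics/ and viewed, at most 10 in all, crops included, and the job is handed in when it is done.

```bash
mkdir -p pics; python3 - <<'E'
from bench import arm
import cv2,numpy as np
for n in("top","side"):
    cv2.imwrite(f"pics/{n}0.png",arm.camera(n)); p=arm.camera_params(n)
    print(n,np.round(p["intrinsics"],1).tolist(),np.round(p["R"],4).tolist(),np.round(p["t"],4).tolist())
s=arm.state();print(s["tool_pos"],np.round(s["orientation"],3),s["finger_gap"],s["time"])
E
```

```text
top [[617.6, 0.0, 319.9], [0.0, 617.6, 242.8], [0.0, 0.0, 1.0]] [[0.023, -0.9996, -0.0132], [-0.9927, -0.0213, -0.1189], [0.1185, 0.0159, -0.9928]] [0.0498, 0.4932, 1.2655]
side [[607.3, 0.0, 320.1], [0.0, 607.3, 237.7], [0.0, 0.0, 1.0]] [[0.862, -0.5066, 0.0187], [-0.1522, -0.2937, -0.9437], [0.4835, 0.8106, -0.3303]] [-0.389, 0.1408, 0.986]
[0.26851844 0.56361753 0.25208338] [[-0.903  0.43  -0.001]
 [ 0.43   0.903 -0.002]
 [ 0.    -0.002 -1.   ]] 0.08543559037910187 0.1
```

View pics/top0.png

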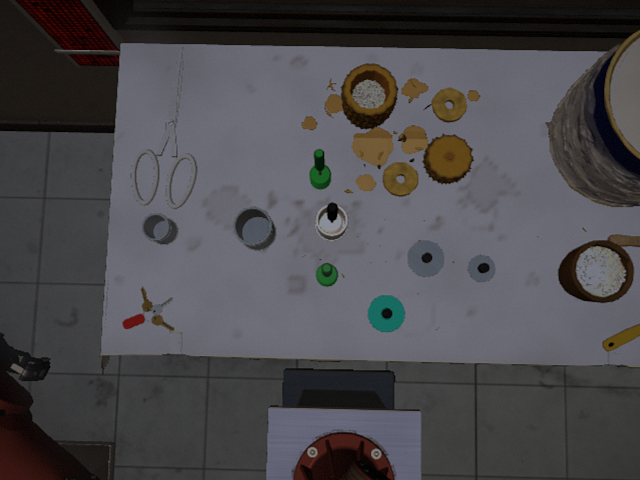

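View pics/side0.png

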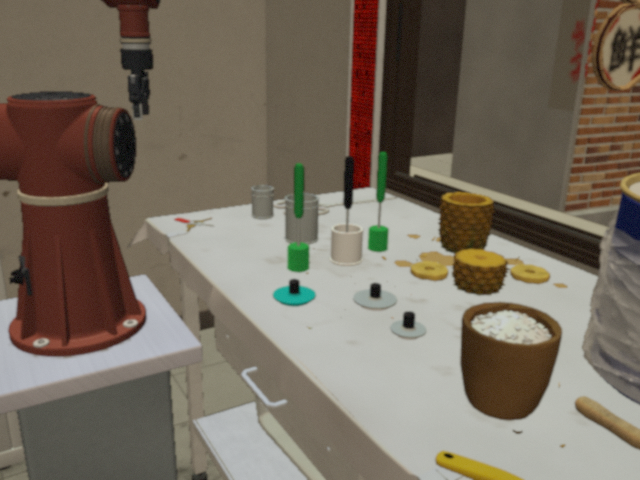

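The top view shows the holder with the black-handled brush at about (331,221), the large canister at (255,228), the wide lid at (426,258), the narrow lid at (482,268), the turquoise one at (387,313), and green brushes at (320,177) and (327,274). The side view agrees, with the brush handle top at (349,158) and the canister at (302,218).

```bash
cat > h.py <<'E'
from bench import arm
import cv2,numpy as np
P={n:arm.camera_params(n) for n in("top","side")}
def ray(n,u,v):
    p=P[n];R=np.array(p["R"]);d=R.T@np.linalg.inv(p["intrinsics"])@np.array([u,v,1.]);return -R.T@np.array(p["t"]),d
def onz(n,u,v,z):
    c,d=ray(n,u,v);return c+d*(z-c[2])/d[2]
def tri(a,b):
    A=[];B=[]
    for n,(u,v) in(("top",a),("side",b)):
        c,d=ray(n,u,v);d/=np.linalg.norm(d);M=np.eye(3)-np.outer(d,d);A.append(M);B.append(M@c)
    x=np.linalg.lstsq(np.vstack(A),np.hstack(B),rcond=None)[0];return x
def proj(n,X):
    p=P[n];q=np.array(p["intrinsics"])@(np.array(p["R"])@np.array(X)+np.array(p["t"]));return q[:2]/q[2]
def blobs(m,roi):
    x0,y0,x1,y1=roi;k=np.zeros_like(m);k[y0:y1,x0:x1]=m[y0:y1,x0:x1]
    n,l,s,c=cv2.connectedComponentsWithStats(k);return [(s[i].tolist(),c[i].round(1).tolist()) for i in range(1,n) if s[i][4]>15]
E
python3 - <<'E'
from h import *
t=cv2.imread("pics/top0.png");s=cv2.imread("pics/side0.png")
dk=lambda im,th:(im.max(2)<th).astype(np.uint8)
print("top dark",blobs(dk(t,50),(290,140,510,340)))
print("side dark",blobs(dk(s,50),(270,140,430,335)))
g=((t[:,:,1].astype(int)-t[:,:,2]>40)).astype(np.uint8);print("green",blobs(g,(290,140,420,340)))
gray=((t.max(2)<165)).astype(np.uint8)
print("gray",blobs(gray,(225,195,285,260)),blobs(gray,(400,235,450,285)))
a=cv2.resize(t[190:270,225:365],None,fx=5,fy=5,interpolation=cv2.INTER_CUBIC);cv2.imwrite("pics/c1.png",a)
print(onz("top",427,258,.038),onz("top",255,226,.1),onz("top",331,222,.07),t[205:255:4,255].tolist())
E
```

```text
top dark [([424, 150, 4, 9, 18], [425.7, 154.2]), ([315, 152, 10, 23, 135], [319.3, 163.1]), ([423, 160, 46, 24, 240], [441.6, 175.2]), ([326, 203, 13, 19, 164], [331.8, 211.2]), ([422, 253, 10, 10, 80], [426.5, 257.4]), ([478, 263, 11, 10, 92], [483.2, 267.6]), ([323, 264, 9, 13, 41], [327.6, 272.4]), ([382, 308, 10, 11, 79], [386.6, 313.0])]
side dark [([380, 140, 50, 64, 1594], [402.3, 169.2]), ([419, 146, 9, 8, 25], [423.5, 149.2]), ([344, 157, 10, 51, 384], [348.4, 180.1]), ([416, 177, 14, 5, 21], [422.6, 179.0]), ([290, 281, 8, 12, 88], [293.7, 286.8]), ([371, 285, 9, 12, 96], [375.0, 290.6]), ([404, 313, 10, 15, 125], [408.4, 320.0])]
green [([315, 150, 8, 7, 50], [318.4, 153.0]), ([310, 166, 20, 23, 334], [319.4, 177.6]), ([323, 264, 7, 8, 44], [326.1, 267.6]), ([316, 267, 21, 19, 234], [326.0, 277.1]), ([368, 295, 37, 37, 990], [385.8, 313.2])]
gray [([225, 195, 60, 65, 3900], [254.5, 227.0])] [([400, 235, 50, 50, 2500], [424.5, 259.5])]
[ 0.46394595 -0.1620009   0.038     ] [0.51442366 0.1897244  0.1       ] [0.53027781 0.03853073 0.07      ] [[123, 112, 112], [44, 42, 40], [29, 30, 32], [85, 76, 71], [94, 85, 79], [93, 84, 78], [95, 86, 79], [95, 86, 81], [95, 86, 81], [97, 88, 82], [66, 67, 66], [66, 59, 58], [119, 109, 109]]
```

View pics/c1.png

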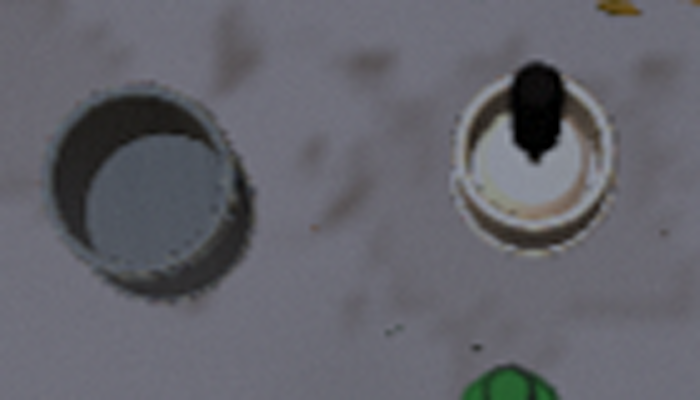

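Zoomed in, the canister rim centre is at about (252.8,226.0) with a diameter of 39 px. The holder rim centre is at (331.4,219.6) and the brush handle top at (332.4,206).

```bash
python3 - <<'E'
from h import *
r=lambda x:np.round(x,4)
print("can",r(onz("top",252.8,226.0,.1)),"holder",r(onz("top",331.4,219.6,.07)))
print("handle top",r(onz("top",332.4,206,.221)),"tri",r(tri((332.4,206),(348.9,159))))
print("lid",r(onz("top",427,257.6,.038)),"tri knob mid",r(tri((426.5,257.6),(375,290.5))))
print("narrow",r(onz("top",483.2,267.6,.038)),"green far/near base", r(onz("top",319.4,178,.05)),r(onz("top",326,277,.05)))
print("green tops",r(onz("top",318.4,153,.22)),r(onz("top",326.1,267.6,.2)))
s=cv2.imread("pics/side0.png")
c=onz("top",252.8,226.0,.1);print("can rim in side",proj("side",c))
h=onz("top",331.4,219.6,.07);print("holder rim in side",proj("side",h))
print("side rows handle: ",[ (v,np.where(s[v,335:362].max(1)<70)[0].mean()+335) for v in (162,175,190,202)])
for z in(.12,.17,.221):print(z,proj("side",[h[0],h[1],z]),proj("top",[h[0],h[1],z]))
cv2.imwrite("pics/c2.png",cv2.resize(s[140:280,240:400],None,fx=4,fy=4,interpolation=cv2.INTER_CUBIC))
E
```

```text
can [0.5143 0.1941 0.1   ] holder [0.5352 0.0378 0.07  ]
handle top [0.5362 0.0368 0.221 ] tri [0.536  0.0374 0.2166]
lid [ 0.4648 -0.162   0.038 ] tri knob mid [ 0.4664 -0.1632  0.026 ]
narrow [ 0.4465 -0.2779  0.038 ] green far/near base [0.6258 0.0647 0.05  ] [0.4191 0.0464 0.05  ]
green tops [0.6336 0.0643 0.22  ] [0.4266 0.0458 0.2   ]
can rim in side [301.31461737 197.96501103]
holder rim in side [346.57480182 229.02841516]
side rows handle:  [(162, np.float64(349.5)), (175, np.float64(348.5)), (190, np.float64(347.5)), (202, np.float64(347.5))]
0.12 [347.38703693 205.72750347] [331.53311506 215.61744566]
0.17 [348.22127397 181.79541392] [331.67761535 211.29426666]
0.221 [349.09580223 156.70747377] [331.83831859 206.48632563]
```

View pics/c2.png

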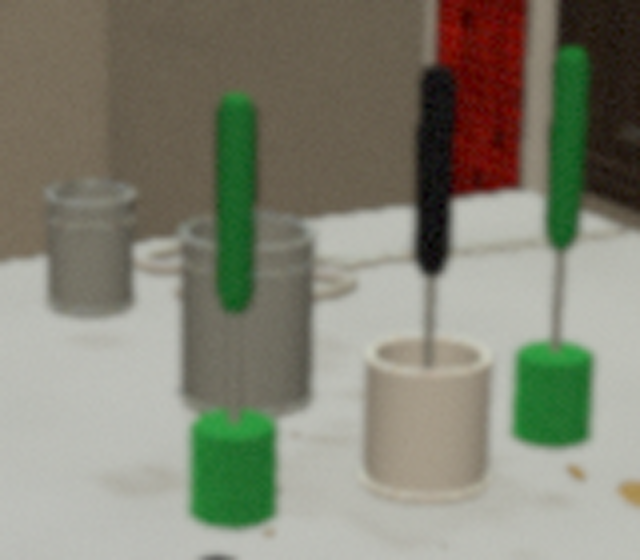

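The brush is vertical at (0.536, 0.0375), on the holder's axis, with free space along y. I'll approach above it with the jaws closing along y.

```bash
python3 -m creep '[{"linear":[0,0,-0.05],"rotation":[0,0,-0.15],"hand":1},{"linear":[-0.15,-0.12,-0.05],"rotation":[0,0,-0.3],"hand":1},{"linear":[-0.3,-0.23,-0.05],"rotation":[0,0,-0.445],"hand":1},{"linear":[-0.468,-0.36,-0.05],"rotation":[0,0,-0.445],"hand":1},{"linear":[-0.468,-0.36,-0.05],"rotation":[0,0,-0.445],"hand":1},{"linear":[-0.468,-0.36,-0.05],"rotation":[0,0,-0.445],"hand":1},{"linear":[-0.468,-0.36,-0.05],"rotation":[0,0,-0.445],"hand":1},{"linear":[-0.468,-0.36,-0.05],"rotation":[0,0,-0.445],"hand":1},{"linear":[-0.468,-0.36,-0.05],"rotation":[0,0,-0.445],"hand":1},{"linear":[-0.468,-0.36,-0.05],"rotation":[0,0,-0.445],"hand":1},{"linear":[-0.468,-0.36,-0.05],"rotation":[0,0,-0.445],"hand":1},{"linear":[-0.468,-0.36,-0.05],"rotation":[0,0,-0.445],"hand":1},{"linear":[-0.468,-0.36,-0.05],"rotation":[0,0,-0.445],"hand":1}]'; python3 -c "
from bench import arm;import numpy as np
s=arm.state();print(s['time'],s['tool_pos'],np.round(s['orientation'],4),s['joint_positions'],s['ft_force'])"
```

```text
time: 1.72
tool_pos: [0.5359, 0.0384, 0.3027]
orientation: [[-1.0, -0.0, -0.001], [-0.0, 1.0, 0.001], [0.001, 0.001, -1.0]]
ft_force: [-0.7, -0.9, -0.2]
finger_gap: 0.085
finger_force: 0.0
1.725 [0.53587797 0.03843762 0.30274255] [[-1.0e+00 -3.0e-04 -1.4e-03]
 [-3.0e-04  1.0e+00  7.0e-04]
 [ 1.4e-03  7.0e-04 -1.0e+00]] [-5.93917922e-02 -7.97002136e-03  1.76507803e+00  6.40647283e-04
  1.38590457e+00 -1.63059838e+00] [-0.68802435 -0.88955023 -0.22474762]
```

```bash
python3 -m creep '[{"linear":[0,-0.001,0.04],"rotation":[0,0,0],"hand":1},{"linear":[0,-0.001,0.08],"rotation":[0,0,0],"hand":1},{"linear":[0,-0.001,0.123],"rotation":[0,0,0],"hand":1},{"linear":[0,-0.001,0.123],"rotation":[0,0,0],"hand":1},{"linear":[0,-0.001,0.123],"rotation":[0,0,0],"hand":-1},{"linear":[0,-0.001,0.123],"rotation":[0,0,0],"hand":-1},{"linear":[0,-0.001,0.123],"rotation":[0,0,0],"hand":-1},{"linear":[0,-0.001,0.123],"rotation":[0,0,0],"hand":-1},{"linear":[0,-0.001,0.123],"rotation":[0,0,0],"hand":-1},{"linear":[0,-0.001,0.123],"rotation":[0,0,0],"hand":-1},{"linear":[0,-0.001,0.123],"rotation":[0,0,0],"hand":-1},{"linear":[0,-0.001,0.123],"rotation":[0,0,0],"hand":-1}]'
```

```text
time: 3.22
tool_pos: [0.5376, 0.0366, 0.1818]
orientation: [[-1.0, -0.0, 0.003], [-0.0, 1.0, -0.0], [-0.003, -0.0, -1.0]]
ft_force: [0.4, -0.5, 6.2]
finger_gap: 0.0186
finger_force: 58.9
```

```bash
python3 -m creep '[{"linear":[0,0,-0.02],"rotation":[0,0,0],"hand":-1},{"linear":[0,0,-0.05],"rotation":[0,0,0],"hand":-1},{"linear":[0,0,-0.09],"rotation":[0,0,0],"hand":-1},{"linear":[0,0,-0.135],"rotation":[0,0,0],"hand":-1},{"linear":[0,0,-0.135],"rotation":[0,0,0],"hand":-1},{"linear":[0,0,-0.135],"rotation":[0,0,0],"hand":-1},{"linear":[0,0,-0.135],"rotation":[0,0,0],"hand":-1}]'; python3 - <<'E'
from h import *
t=arm.camera("top");s=arm.camera("side");cv2.imwrite("pics/t1.png",t);cv2.imwrite("pics/s1.png",s)
a=cv2.resize(s[60:260,240:400],None,fx=3,fy=3);b=cv2.resize(t[150:270,225:365],None,fx=3,fy=3)
o=np.zeros((600,900,3),np.uint8);o[:600,:480]=a;o[:360,480:900]=b;cv2.imwrite("pics/m1.png",o[:,:800])
x,y,z=arm.state()["tool_pos"]
for d in(.176,.126,.062):print(proj("side",[x,y,z-d]),proj("top",[x,y,z-d]))
E
```

```text
time: 4.1
tool_pos: [0.5351, 0.0369, 0.3125]
orientation: [[-1.0, -0.0, -0.005], [-0.0, 1.0, 0.0], [0.005, 0.0, -1.0]]
ft_force: [-0.6, 0.3, -1.2]
finger_gap: 0.0183
finger_force: 58.6
[347.98891231 197.7440284 ] [332.04213262 214.09386834]
[348.83563895 173.58001836] [332.21085639 209.64072472]
[349.95368655 141.67301058] [332.44944799 203.34355202]
```

View pics/m1.png

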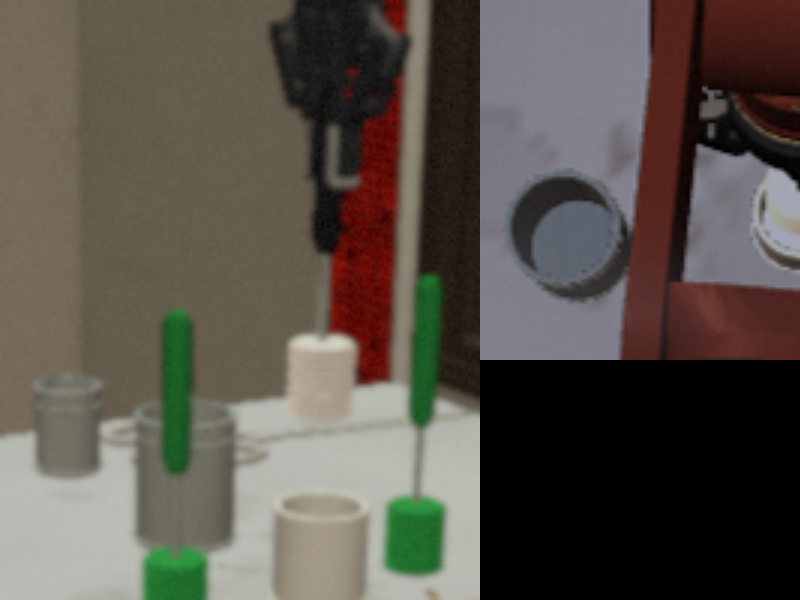

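The lifted brush hangs straight, with the head centre at about (347,185) in the side view, as predicted. Next I move it over the canister.

```bash
python3 -m creep '[{"linear":[0.006,0.04,0],"rotation":[0,0,0],"hand":-1},{"linear":[0.012,0.09,0],"rotation":[0,0,0],"hand":-1},{"linear":[0.018,0.13,0],"rotation":[0,0,0],"hand":-1},{"linear":[0.021,0.157,0],"rotation":[0,0,0],"hand":-1},{"linear":[0.021,0.157,0],"rotation":[0,0,0],"hand":-1},{"linear":[0.021,0.157,0],"rotation":[0,0,0],"hand":-1},{"linear":[0.021,0.157,0],"rotation":[0,0,0],"hand":-1}]'; python3 - <<'E'
from h import *
t=arm.camera("top");s=arm.camera("side");cv2.imwrite("pics/t2.png",t);cv2.imwrite("pics/s2.png",s)
a=cv2.resize(s[60:260,240:400],None,fx=3,fy=3);b=cv2.resize(t[190:290,210:310],None,fx=3,fy=3)
o=np.zeros((600,780,3),np.uint8);o[:600,:480]=a;o[:300,480:]=b;cv2.imwrite("pics/m2.png",o)
x,y,z=arm.state()["tool_pos"];print(x,y,z)
for d in(.176,.126,.062):print(proj("side",[x,y,z-d]),proj("top",[x,y,z-d]))
E
```

```text
time: 5.08
tool_pos: [0.5155, 0.1929, 0.315]
orientation: [[-1.0, 0.001, -0.001], [0.001, 1.0, -0.001], [0.001, -0.001, -1.0]]
ft_force: [-0.1, -0.0, -1.1]
finger_gap: 0.0186
finger_force: 58.8
0.5156580520799869 0.19292357290674642 0.31521236300660127
[302.24735008 180.94180949] [250.97746806 222.36840613]
[302.45178401 158.68072491] [247.62230289 218.26701986]
[302.72099169 129.36633973] [242.87692466 212.46622372]
```

View pics/m2.png

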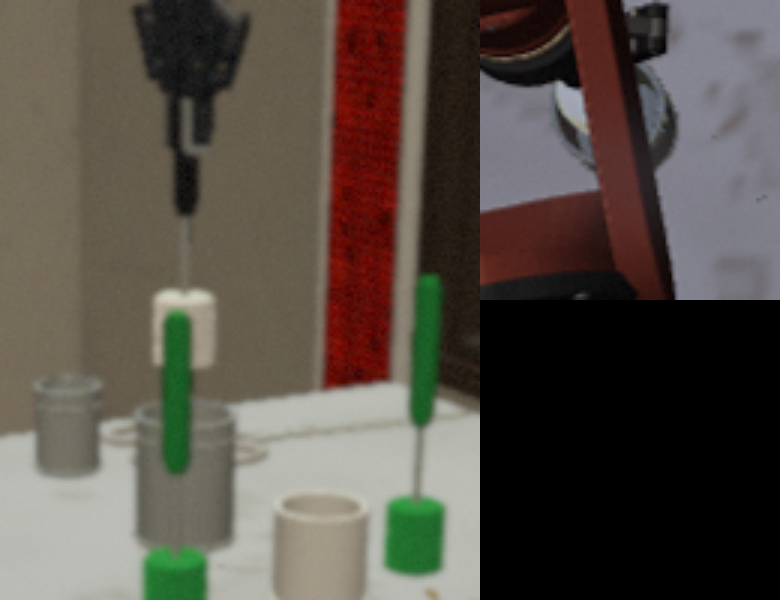

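The head (crop x 185) hangs centred over the canister (crop x 186). I'll make the first descent.

```bash
python3 -m creep '[{"linear":[0,0,0.04],"rotation":[0,0,0],"hand":-1},{"linear":[0,0,0.07],"rotation":[0,0,0],"hand":-1},{"linear":[0,0,0.1],"rotation":[0,0,0],"hand":-1},{"linear":[0,0,0.12],"rotation":[0,0,0],"hand":-1},{"linear":[0,0,0.13],"rotation":[0,0,0],"hand":-1},{"linear":[0,0,0.13],"rotation":[0,0,0],"hand":-1},{"linear":[0,0,0.13],"rotation":[0,0,0],"hand":-1},{"linear":[0,0,0.13],"rotation":[0,0,0],"hand":-1}]'
```

```text
time: 6.18
tool_pos: [0.5163, 0.1941, 0.1866]
orientation: [[-1.0, -0.0, 0.002], [-0.0, 1.0, 0.001], [-0.002, 0.001, -1.0]]
ft_force: [1.7, 1.1, -1.4]
finger_gap: 0.0183
finger_force: 58.9
```

```bash
python3 -m creep '[{"linear":[0,0,0.004],"rotation":[0,0,0],"hand":-1},{"linear":[0,0,0.004],"rotation":[0,0,0],"hand":-1},{"linear":[0,0,0.004],"rotation":[0,0,0],"hand":-1}]'; python3 -m creep '[{"linear":[0,0,-0.03],"rotation":[0,0,0],"hand":-1},{"linear":[0,0,-0.064],"rotation":[0,0,0],"hand":-1},{"linear":[0,0,-0.064],"rotation":[0,0,0],"hand":-1},{"linear":[0,0,-0.064],"rotation":[0,0,0],"hand":-1},{"linear":[0,0,-0.064],"rotation":[0,0,0],"hand":-1}]'; python3 -m creep '[{"linear":[0,0,0.03],"rotation":[0,0,0],"hand":-1},{"linear":[0,0,0.055],"rotation":[0,0,0],"hand":-1},{"linear":[0,0,0.064],"rotation":[0,0,0],"hand":-1},{"linear":[0,0,0.064],"rotation":[0,0,0],"hand":-1},{"linear":[0,0,0.064],"rotation":[0,0,0],"hand":-1},{"linear":[0,0,0.064],"rotation":[0,0,0],"hand":-1}]'
```

```text
time: 6.55
tool_pos: [0.5154, 0.1939, 0.1812]
orientation: [[-1.0, -0.0, -0.0], [-0.0, 1.0, -0.0], [0.0, -0.0, -1.0]]
ft_force: [0.6, -0.1, -1.6]
finger_gap: 0.0187
finger_force: 58.9
time: 7.18
tool_pos: [0.5142, 0.1936, 0.2432]
orientation: [[-1.0, -0.0, -0.004], [-0.0, 1.0, -0.001], [0.004, -0.001, -1.0]]
ft_force: [-0.1, 0.2, -0.8]
finger_gap: 0.0191
finger_force: 59.0
time: 7.92
tool_pos: [0.5154, 0.1939, 0.1813]
orientation: [[-1.0, -0.0, -0.0], [-0.0, 1.0, 0.0], [0.0, 0.0, -1.0]]
ft_force: [0.2, -0.2, -1.1]
finger_gap: 0.0187
finger_force: 58.9
```

```bash
python3 -m creep '[{"linear":[0,0,-0.03],"rotation":[0,0,0],"hand":-1},{"linear":[0,0,-0.064],"rotation":[0,0,0],"hand":-1},{"linear":[0,0,-0.064],"rotation":[0,0,0],"hand":-1},{"linear":[0,0,-0.064],"rotation":[0,0,0],"hand":-1},{"linear":[0,0,-0.064],"rotation":[0,0,0],"hand":-1}]'; python3 -m creep '[{"linear":[0,0,0.03],"rotation":[0,0,0],"hand":-1},{"linear":[0,0,0.055],"rotation":[0,0,0],"hand":-1},{"linear":[0,0,0.064],"rotation":[0,0,0],"hand":-1},{"linear":[0,0,0.064],"rotation":[0,0,0],"hand":-1},{"linear":[0,0,0.064],"rotation":[0,0,0],"hand":-1},{"linear":[0,0,0.064],"rotation":[0,0,0],"hand":-1}]';  python3 -m creep '[{"linear":[0,0,-0.03],"rotation":[0,0,0],"hand":-1},{"linear":[0,0,-0.064],"rotation":[0,0,0],"hand":-1},{"linear":[0,0,-0.064],"rotation":[0,0,0],"hand":-1},{"linear":[0,0,-0.064],"rotation":[0,0,0],"hand":-1},{"linear":[0,0,-0.064],"rotation":[0,0,0],"hand":-1},{"linear":[0,0,-0.1],"rotation":[0,0,0],"hand":-1},{"linear":[0,0,-0.135],"rotation":[0,0,0],"hand":-1},{"linear":[0,0,-0.135],"rotation":[0,0,0],"hand":-1},{"linear":[0,0,-0.135],"rotation":[0,0,0],"hand":-1},{"linear":[0,0,-0.135],"rotation":[0,0,0],"hand":-1}]'
```

```text
time: 8.55
tool_pos: [0.5142, 0.1936, 0.2432]
orientation: [[-1.0, -0.0, -0.004], [-0.0, 1.0, -0.001], [0.004, -0.001, -1.0]]
ft_force: [-0.0, 0.2, -1.5]
finger_gap: 0.0188
finger_force: 58.9
time: 9.3
tool_pos: [0.5154, 0.1939, 0.1813]
orientation: [[-1.0, -0.0, -0.0], [-0.0, 1.0, 0.0], [0.0, 0.0, -1.0]]
ft_force: [-0.3, -0.2, -0.9]
finger_gap: 0.0185
finger_force: 58.9
time: 10.55
tool_pos: [0.5142, 0.1936, 0.3136]
orientation: [[-1.0, -0.0, -0.004], [-0.0, 1.0, -0.001], [0.004, -0.001, -1.0]]
ft_force: [-0.0, -0.0, -1.9]
finger_gap: 0.0187
finger_force: 58.9
```

```bash
python3 -m creep '[{"linear":[-0.006,-0.04,0],"rotation":[0,0,0],"hand":-1},{"linear":[-0.012,-0.09,0],"rotation":[0,0,0],"hand":-1},{"linear":[-0.018,-0.13,0],"rotation":[0,0,0],"hand":-1},{"linear":[-0.0215,-0.157,0],"rotation":[0,0,0],"hand":-1},{"linear":[-0.0215,-0.157,0],"rotation":[0,0,0],"hand":-1},{"linear":[-0.0215,-0.157,0],"rotation":[0,0,0],"hand":-1},{"linear":[-0.0215,-0.157,0],"rotation":[0,0,0],"hand":-1},{"linear":[-0.0215,-0.157,0.04],"rotation":[0,0,0],"hand":-1},{"linear":[-0.0215,-0.157,0.075],"rotation":[0,0,0],"hand":-1},{"linear":[-0.0215,-0.157,0.1],"rotation":[0,0,0],"hand":-1},{"linear":[-0.0215,-0.157,0.12],"rotation":[0,0,0],"hand":-1},{"linear":[-0.0215,-0.157,0.128],"rotation":[0,0,0],"hand":-1},{"linear":[-0.0215,-0.157,0.131],"rotation":[0,0,0],"hand":-1},{"linear":[-0.0215,-0.157,0.131],"rotation":[0,0,0],"hand":-1},{"linear":[-0.0215,-0.157,0.131],"rotation":[0,0,0],"hand":-1}]'
```

```text
time: 12.42
tool_pos: [0.5377, 0.0369, 0.1864]
orientation: [[-1.0, -0.0, 0.002], [-0.0, 1.0, -0.0], [-0.002, -0.0, -1.0]]
ft_force: [-0.0, 0.6, -1.4]
finger_gap: 0.0185
finger_force: 59.1
```

```bash
python3 -m creep '[{"linear":[0,0,0.003],"rotation":[0,0,0],"hand":-1},{"linear":[0,0,0.004],"rotation":[0,0,0],"hand":-1},{"linear":[0,0,0.004],"rotation":[0,0,0],"hand":-1}]'; python3 -m creep '[{"linear":[0,0,0],"rotation":[0,0,0],"hand":0},{"linear":[0,0,0],"rotation":[0,0,0],"hand":1},{"linear":[0,0,0],"rotation":[0,0,0],"hand":1},{"linear":[0,0,0],"rotation":[0,0,0],"hand":1},{"linear":[0,0,0],"rotation":[0,0,0],"hand":1},{"linear":[0,0,0],"rotation":[0,0,0],"hand":1},{"linear":[0,0,0],"rotation":[0,0,0],"hand":1}]';python3 -m creep '[{"linear":[0,0,-0.03],"rotation":[0,0,0],"hand":1},{"linear":[0,0,-0.07],"rotation":[0,0,0],"hand":1},{"linear":[0,0,-0.12],"rotation":[0,0,0],"hand":1},{"linear":[0,0,-0.12],"rotation":[0,0,0],"hand":1},{"linear":[0,0,-0.12],"rotation":[0,0,0],"hand":1}]'
```

```text
time: 12.8
tool_pos: [0.5373, 0.0368, 0.1818]
orientation: [[-1.0, -0.0, 0.001], [-0.0, 1.0, -0.0], [-0.001, -0.0, -1.0]]
ft_force: [-0.5, -1.1, 1.7]
finger_gap: 0.0182
finger_force: 59.5
time: 13.68
tool_pos: [0.537, 0.0369, 0.1813]
orientation: [[-1.0, -0.0, 0.0], [-0.0, 1.0, -0.0], [-0.0, -0.0, -1.0]]
ft_force: [0.3, 0.7, 1.2]
finger_gap: 0.0856
finger_force: 0.0
time: 14.3
tool_pos: [0.5368, 0.0369, 0.3011]
orientation: [[-1.0, -0.0, -0.0], [-0.0, 1.0, 0.0], [0.0, 0.0, -1.0]]
ft_force: [-1.3, 0.3, -0.7]
finger_gap: 0.0856
finger_force: 0.0
```

```bash
python3 -m creep '[{"linear":[0.02,-0.05,0],"rotation":[0,0,0],"hand":1},{"linear":[0.04,-0.11,0],"rotation":[0,0,0],"hand":1},{"linear":[0.06,-0.17,0],"rotation":[0,0,0],"hand":1},{"linear":[0.071,-0.1995,0],"rotation":[0,0,0],"hand":1},{"linear":[0.071,-0.1995,0.05],"rotation":[0,0,0],"hand":1},{"linear":[0.071,-0.1995,0.1],"rotation":[0,0,0],"hand":1},{"linear":[0.071,-0.1995,0.15],"rotation":[0,0,0],"hand":1},{"linear":[0.071,-0.1995,0.2],"rotation":[0,0,0],"hand":1},{"linear":[0.071,-0.1995,0.2],"rotation":[0,0,0],"hand":1},{"linear":[0.071,-0.1995,0.2],"rotation":[0,0,0],"hand":1},{"linear":[0.071,-0.1995,0.2],"rotation":[0,0,0],"hand":1}]'; python3 - <<'E'
from h import *
t=arm.camera("top");s=arm.camera("side");cv2.imwrite("pics/t3.png",t);cv2.imwrite("pics/s3.png",s)
o=np.zeros((600,800,3),np.uint8);o[:600,:480]=cv2.resize(s[140:340,270:430],None,fx=3,fy=3)
o[:360,480:]=cv2.resize(t[190:310,225:332],None,fx=3,fy=3)[:,:320];cv2.imwrite("pics/m3.png",o)
x,y,z=arm.state()["tool_pos"];print(x,y,z,proj("side",[x,y,.025]))
dk=(s.max(2)<50).astype(np.uint8);print(blobs(dk,(360,275,395,305)),blobs(dk,(335,140,365,215)))
E
```

```text
time: 15.68
tool_pos: [0.4679, -0.1636, 0.1038]
orientation: [[-1.0, -0.0, 0.004], [-0.0, 1.0, -0.002], [-0.004, -0.002, -1.0]]
ft_force: [1.2, -0.1, 0.5]
finger_gap: 0.0854
finger_force: 0.0
0.46768547411346056 -0.1634585316009883 0.103643920318154 [375.35206982 290.97623426]
[([371, 285, 9, 12, 95], [375.0, 290.7])] [([344, 157, 21, 58, 800], [353.9, 187.3])]
```

View pics/m3.png

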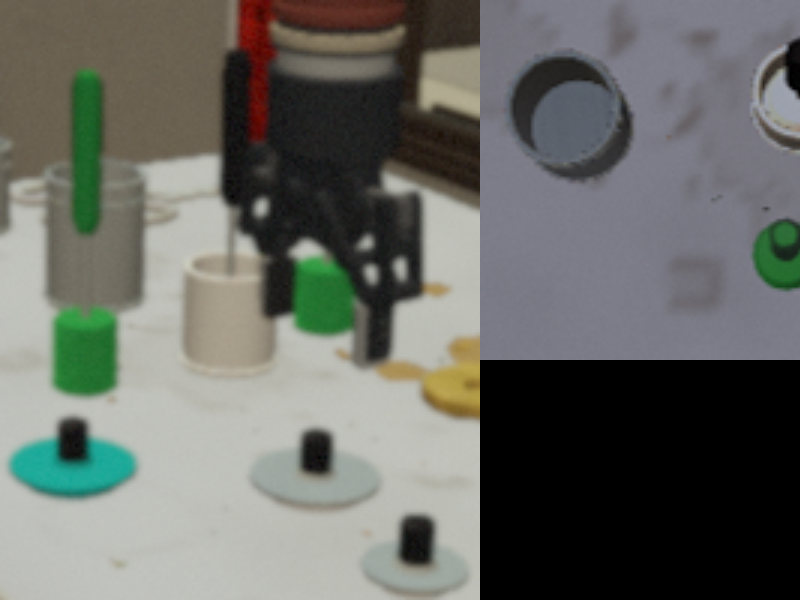

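The brush stands upright in the holder again, the canister hasn't moved, and the jaws are above the wide lid's knob (side view (375,291)).

```bash
python3 -m creep '[{"linear":[0.001,0,0.03],"rotation":[0,0,0],"hand":1},{"linear":[0.001,0,0.05],"rotation":[0,0,0],"hand":1},{"linear":[0.001,0,0.062],"rotation":[0,0,0],"hand":1},{"linear":[0.001,0,0.062],"rotation":[0,0,0],"hand":1},{"linear":[0.001,0,0.062],"rotation":[0,0,0],"hand":1},{"linear":[0.001,0,0.062],"rotation":[0,0,0],"hand":1}]'; python3 -m creep '[{"linear":[0,0,0],"rotation":[0,0,0],"hand":-1},{"linear":[0,0,0],"rotation":[0,0,0],"hand":-1},{"linear":[0,0,0],"rotation":[0,0,0],"hand":-1},{"linear":[0,0,0],"rotation":[0,0,0],"hand":-1},{"linear":[0,0,0],"rotation":[0,0,0],"hand":-1},{"linear":[0,0,0],"rotation":[0,0,0],"hand":-1},{"linear":[0,0,0],"rotation":[0,0,0],"hand":-1}]'
```

```text
time: 16.52
tool_pos: [0.4659, -0.1631, 0.0403]
orientation: [[-1.0, -0.0, 0.002], [-0.0, 1.0, -0.001], [-0.002, -0.001, -1.0]]
ft_force: [-0.2, -0.6, -0.6]
finger_gap: 0.0855
finger_force: 0.0
time: 17.4
tool_pos: [0.4653, -0.1628, 0.0396]
orientation: [[-1.0, -0.0, 0.001], [-0.0, 1.0, -0.0], [-0.001, -0.0, -1.0]]
ft_force: [-0.5, -0.6, 4.2]
finger_gap: 0.0174
finger_force: 58.8
```

```bash
python3 -m creep '[{"linear":[0,0,-0.02],"rotation":[0,0,0],"hand":-1},{"linear":[0,0,-0.06],"rotation":[0,0,0],"hand":-1},{"linear":[0,0,-0.11],"rotation":[0,0,0],"hand":-1},{"linear":[0,0,-0.16],"rotation":[0,0,0],"hand":-1},{"linear":[0,0,-0.21],"rotation":[0,0,0],"hand":-1},{"linear":[0,0,-0.27],"rotation":[0,0,0],"hand":-1},{"linear":[0,0,-0.27],"rotation":[0,0,0],"hand":-1},{"linear":[-0.007,0.05,-0.27],"rotation":[0,0,0],"hand":-1},{"linear":[-0.014,0.1,-0.27],"rotation":[0,0,0],"hand":-1},{"linear":[-0.021,0.15,-0.27],"rotation":[0,0,0],"hand":-1},{"linear":[-0.028,0.2,-0.27],"rotation":[0,0,0],"hand":-1},{"linear":[-0.035,0.25,-0.27],"rotation":[0,0,0],"hand":-1},{"linear":[-0.042,0.3,-0.27],"rotation":[0,0,0],"hand":-1},{"linear":[-0.049,0.357,-0.27],"rotation":[0,0,0],"hand":-1},{"linear":[-0.049,0.357,-0.27],"rotation":[0,0,0],"hand":-1},{"linear":[-0.049,0.357,-0.24],"rotation":[0,0,0],"hand":-1},{"linear":[-0.049,0.357,-0.2],"rotation":[0,0,0],"hand":-1},{"linear":[-0.049,0.357,-0.15],"rotation":[0,0,0],"hand":-1},{"linear":[-0.049,0.357,-0.15],"rotation":[0,0,0],"hand":-1},{"linear":[-0.049,0.357,-0.15],"rotation":[0,0,0],"hand":-1}]'; python3 - <<'E'
from h import *
t=arm.camera("top");s=arm.camera("side");cv2.imwrite("pics/t4.png",t);cv2.imwrite("pics/s4.png",s)
cv2.imwrite("pics/m4.png",cv2.resize(s[100:250,240:400],None,fx=5,fy=4,interpolation=cv2.INTER_CUBIC))
st=arm.state();x,y,z=st["tool_pos"];print(x,y,z,st["finger_gap"])
print("disc bottom",proj("side",[x,y,z-.0316]),"can rim",proj("side",[.5143,.1941,.1]),proj("side",[.5143,.1941,.0]))
E
```

```text
time: 19.9
tool_pos: [0.5144, 0.1939, 0.19]
orientation: [[-1.0, 0.0, 0.001], [0.0, 1.0, -0.0], [-0.001, -0.0, -1.0]]
ft_force: [0.5, -0.3, -0.1]
finger_gap: 0.0177
finger_force: 58.9
0.515758098136316 0.19444271528109985 0.1919620511194916 0.017563095735499648
disc bottom [302.04053347 171.44652893] can rim [301.30505368 197.96799529] [300.93698739 240.07785492]
```

View pics/m4.png

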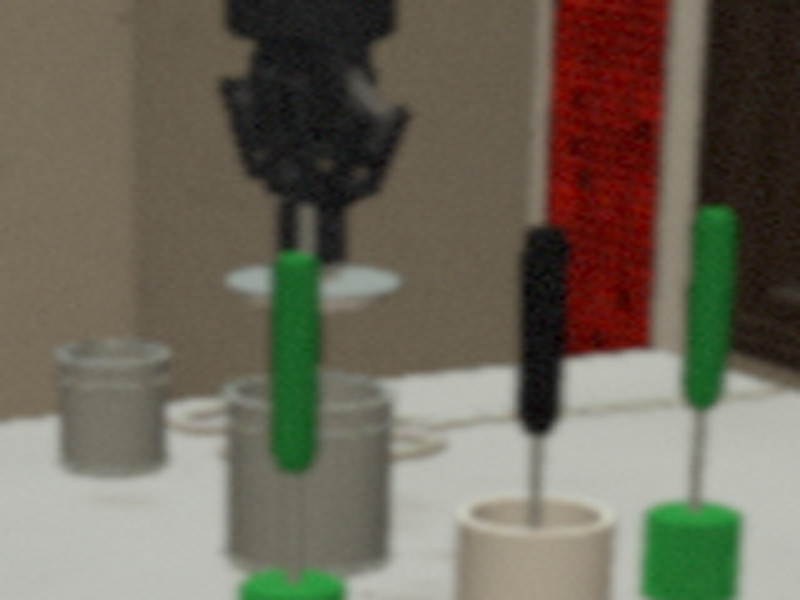

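The lid hangs level over the canister (disc centre at crop x 312, rim centre at 308, about 4 px expected from perspective). I'll lower it gently.

```bash
python3 -m creep '[{"linear":[0,0,0.02],"rotation":[0,0,0],"hand":-1},{"linear":[0,0,0.04],"rotation":[0,0,0],"hand":-1},{"linear":[0,0,0.045],"rotation":[0,0,0],"hand":-1},{"linear":[0,0,0.045],"rotation":[0,0,0],"hand":-1},{"linear":[0,0,0.045],"rotation":[0,0,0],"hand":-1},{"linear":[0,0,0.045],"rotation":[0,0,0],"hand":-1},{"linear":[0,0,0.045],"rotation":[0,0,0],"hand":-1},{"linear":[0,0,0.045],"rotation":[0,0,0],"hand":-1}]'; python3 -m creep '[{"linear":[0,0,0.002],"rotation":[0,0,0],"hand":-1},{"linear":[0,0,0.005],"rotation":[0,0,0],"hand":-1},{"linear":[0,0,0.007],"rotation":[0,0,0],"hand":-1},{"linear":[0,0,0.007],"rotation":[0,0,0],"hand":-1},{"linear":[0,0,0.007],"rotation":[0,0,0],"hand":-1}]'
```

```text
time: 21.0
tool_pos: [0.514, 0.1944, 0.1444]
orientation: [[-1.0, -0.0, 0.0], [-0.0, 1.0, 0.0], [-0.0, 0.0, -1.0]]
ft_force: [0.1, 0.4, -0.7]
finger_gap: 0.0178
finger_force: 58.9
time: 21.62
tool_pos: [0.514, 0.1944, 0.1373]
orientation: [[-1.0, -0.0, -0.0], [-0.0, 1.0, -0.0], [0.0, -0.0, -1.0]]
ft_force: [-0.0, 0.0, -0.7]
finger_gap: 0.018
finger_force: 58.9
```

Plug bottom is at about 0.098 m, below the rim with no contact force, so it is going in. I'll continue to seating.

```bash
python3 -m creep '[{"linear":[0,0,0.002],"rotation":[0,0,0],"hand":-1},{"linear":[0,0,0.004],"rotation":[0,0,0],"hand":-1},{"linear":[0,0,0.005],"rotation":[0,0,0],"hand":-1},{"linear":[0,0,0.005],"rotation":[0,0,0],"hand":-1},{"linear":[0,0,0.005],"rotation":[0,0,0],"hand":-1}]'; python3 -m creep '[{"linear":[0,0,0.001],"rotation":[0,0,0],"hand":-1},{"linear":[0,0,0.001],"rotation":[0,0,0],"hand":-1},{"linear":[0,0,0.001],"rotation":[0,0,0],"hand":-1}]'
```

```text
time: 22.25
tool_pos: [0.514, 0.1944, 0.1323]
orientation: [[-1.0, -0.0, 0.0], [-0.0, 1.0, 0.0], [-0.0, 0.0, -1.0]]
ft_force: [-0.1, 0.5, -1.4]
finger_gap: 0.0176
finger_force: 58.9
time: 22.62
tool_pos: [0.5141, 0.1944, 0.1316]
orientation: [[-1.0, -0.0, 0.0], [-0.0, 1.0, 0.0], [-0.0, 0.0, -1.0]]
ft_force: [-0.4, -0.1, 0.9]
finger_gap: 0.0178
finger_force: 59.3
```

Light contact at the expected height. I'll release, rise and look.

```bash
python3 -m creep '[{"linear":[0,0,0],"rotation":[0,0,0],"hand":0},{"linear":[0,0,0],"rotation":[0,0,0],"hand":1},{"linear":[0,0,0],"rotation":[0,0,0],"hand":1},{"linear":[0,0,0],"rotation":[0,0,0],"hand":1},{"linear":[0,0,0],"rotation":[0,0,0],"hand":1},{"linear":[0,0,0],"rotation":[0,0,0],"hand":1}]';python3 -m creep '[{"linear":[0,0,-0.03],"rotation":[0,0,0],"hand":1},{"linear":[0,0,-0.07],"rotation":[0,0,0],"hand":1},{"linear":[0,0,-0.12],"rotation":[0,0,0],"hand":1},{"linear":[0,0,-0.17],"rotation":[0,0,0],"hand":1},{"linear":[0,0.06,-0.17],"rotation":[0,0,0],"hand":1},{"linear":[0.05,0.12,-0.17],"rotation":[0,0,0],"hand":1},{"linear":[0.1,0.18,-0.17],"rotation":[0,0,0],"hand":1},{"linear":[0.1,0.24,-0.17],"rotation":[0,0,0],"hand":1},{"linear":[0.1,0.24,-0.17],"rotation":[0,0,0],"hand":1},{"linear":[0.1,0.24,-0.17],"rotation":[0,0,0],"hand":1}]'; python3 - <<'E'
from h import *
t=arm.camera("top");s=arm.camera("side");cv2.imwrite("pics/t5.png",t);cv2.imwrite("pics/s5.png",s)
o=np.zeros((560,800,3),np.uint8);o[:480,:480]=cv2.resize(s[150:270,260:380],None,fx=4,fy=4,interpolation=cv2.INTER_CUBIC)
o[:400,480:]=cv2.resize(t[180:280,225:305],None,fx=4,fy=4,interpolation=cv2.INTER_CUBIC);cv2.imwrite("pics/m5.png",o)
dk=lambda im:(im.max(2)<50).astype(np.uint8)
b=blobs(dk(t),(235,200,275,250));print(b,[onz("top",*c,.128) for _,c in b]);print(blobs(dk(s),(340,150,358,215)))
E
```

```text
time: 23.38
tool_pos: [0.5139, 0.1944, 0.1313]
orientation: [[-1.0, -0.0, -0.0], [-0.0, 1.0, -0.0], [0.0, -0.0, -1.0]]
ft_force: [0.5, -0.8, 0.2]
finger_gap: 0.0856
finger_force: 0.0
time: 24.62
tool_pos: [0.4134, 0.4353, 0.301]
orientation: [[-1.0, -0.003, -0.0], [-0.003, 1.0, -0.001], [0.0, -0.001, -1.0]]
ft_force: [0.1, -0.3, 0.7]
finger_gap: 0.0852
finger_force: 0.0
[([246, 219, 11, 11, 92], [251.0, 224.0]), ([259, 223, 16, 26, 98], [269.0, 237.9])] [array([0.5141379 , 0.19421827, 0.128     ]), array([0.4876196 , 0.15824489, 0.128     ])]
[([344, 157, 10, 51, 382], [348.1, 180.1])]
```

View pics/m5.png

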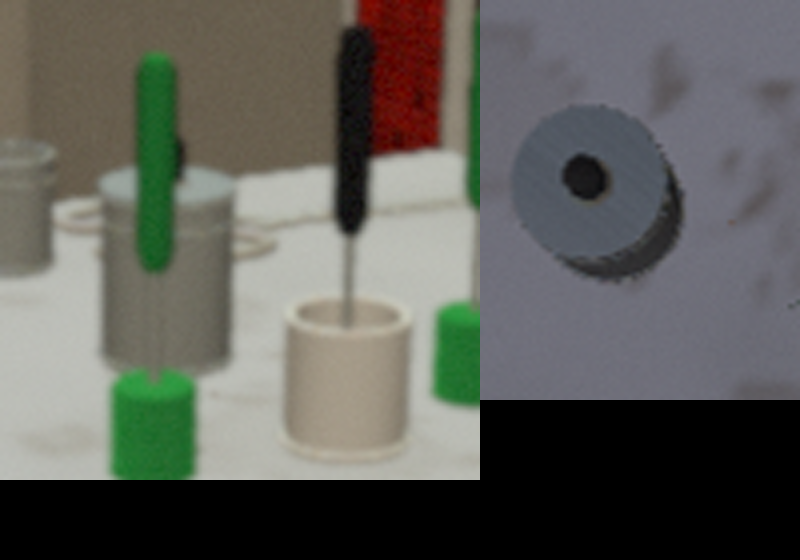

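The lid sits flat and centred on the rim (knob at (0.514, 0.194)). The brush stands in its holder as it did at the start, and the gripper is clear.

```bash
python3 -c "
from bench import arm;print(arm.finish_job())"
```

```text
the job is handed in; nothing more can be done
None
```

I made three strokes in the larger canister, stood the brush back in its holder, seated the wide lid flat on the rim and handed the job in at about 25 s; the camera check looked right, but no verdict was returned.

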